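# Unstack the reagent delivery and pack the analyser's tray

## Robot

A 6-joint arm with a two-finger parallel gripper is mounted at the origin on the work surface. World frame = base frame: x ahead of the robot, y to its left, z up, the work surface at z = 0. Lengths are in m, angles in degrees, forces in N, time in s.
With the tool pointing down it reaches from about 0.4 to 0.825 m from the base axis. Payload 7 kg.
Tool frame: the origin (TCP) lies midway between the tips of the shut fingers; the grasp point (between the pads) lies 19 mm behind it; z points along the fingers, y is the line along which they close (so a half turn about z gives the same grasp; the last joint's range is limited). The gripper opens to 88 mm and grips with 3 to 60 N. Pads are 19 mm wide; open, the fingers measure 130 mm over their backs; the gripper's body (78 mm by 193 mm) begins 47 mm behind the grasp point.
Start: joints at [90.304, 20.546, 0.682, 0, -70.136, -16.507], TCP at [0.188, 0.648, 0.227] pointing down, gripper open.
Joint ranges: [-176.03, 176.03], [-82.01, 121.73], [-58.28, 71.71], [-173.87, 95.51], [-174.79, -0.11], [-173.66, 173.66]. Speed limits (degrees/s): [136.94, 136.94, 172.46, 180, 180, 180].

## Interface

Orientations are given as [roll, pitch, yaw] about the fixed x, y, z axes, in that order (R = Rz(yaw) Ry(pitch) Rx(roll)).
In Python, from plant import ctrl gives the robot as it stands. The module is installed in compiled form; this text tells all that it offers.
- The arm moves only by the tool send_rows, never from a script. Its argument "plan" is a list that holds one entry, the list of rows, each a list of 6 numbers: the shift along the tool's x, y, z in parts of the range, where 1.0 means 50 cm, then the turn, a rotation vector about the tool's x, y, z in shares of 180 degrees (1.0 is 180 degrees). A call has 1 to 8 rows; each row is the pose to reach, as a shift and turn from the pose commanded when the call began, along the tool's axes at that moment; what a row does not reach only later rows make up. A row lasts 1/12 s, in which the tool goes at most 41.7 mm and 7.16 degrees, less where a joint would pass 70% of its speed; a pose out of reach is approached as far as the arm can. A shift or turn number past 1, either way, is cut back to 1. A call with a gripper value outside its range is refused whole. "fingers" is the opening, from 0 (shut) to 1 (fully open), set as the call begins (left out, the last holds). The fingers move at their own pace and stop on an object; the grip force is fixed at half the most. Time passes only in rows, so rows that repeat a pose let the fingers close. It gives the time, the measured TCP pose, the force, the opening and the grip force at its end, in the units of the state.
- ctrl.get_obs(): the state, without advancing time (a new reading comes with each control period).
- ctrl.snapshot(name): name is "scene" or "top" or "wrist"; returns a dict with "img" (420x560x3 uint8, red, green, blue), "K" (3x3 intrinsics, pixels), "k1" (the pictures are not rectified: a ray, as slopes to the right and down, at radius r is drawn at 1 + k1 r^2 times it, then the intrinsics apply), "pose" (4x4, takes a point from camera to world coordinates). Camera axes: x right, y down, z forward; pixel columns grow to the right and rows downward; lengths in m; the calibration is good to about 2 mm. A picture is of the moment at which its call begins. There is no depth.
- ctrl.close_job(): hands the job in; it is judged then, once.
The state is a dict: "clock": time; "joint_pos": joint angles; "qvel": joint speeds; "tau": joint torques, N m; "tool_pos": TCP position; "orientation": TCP orientation; "force": force on the tool from outside, world axes, zero at the start; "moment": the same for the moment, N m; "opening": finger opening in m; "gripper_force": force on a finger pad.
Only numpy, scipy, OpenCV 4.12 (cv2) and the standard library are available. Lean on these libraries where they do the work, as an engineer would, in place of code of your own. Each camera call takes 0.05 s, during which the arm holds its last target. There are 200 camera calls.

## Task

The analyser's supplies stand in one stack on the bench: take it apart and put everything away. Stand the round pot in the rubber cup on top of the mixer, lay the long cuvette box flat in the narrow dock, and pack the small oblong cassette and the L-shaped cassette together in the wide tray, the small one filling the L's missing corner, so that both lie flat on the tray's floor. Keep the pot upright and leave the tip box, the brown bottle and the beaker where they are.

Things in the scene. Friction and masses are not known exactly. Their poses are not given: they have to be found in the camera images.
- l_cassette: White L-shaped cassette, bottom of the stack, on the bench; 46 mm high, 0.25 kg. Origin: centre of its full 120 (x) x 90 (y) mm outline, at the underside; z up. Long arm x -60..60, y -45..0 mm; short arm x -60..-15, y 0..45; the missing corner (75 x 45) is at +x +y. A grey cap 24 mm across, 10 high, stands on the short arm at x -37.5, y 22.5. Grip it across the long arm near x = 5 mm.
- cuvette_box: Grey plastic closed box with dark grooves, 116 (x) by 42 (y) mm, 30 mm high, lying on the long arm of the L-shaped cassette. Origin: centre of its underside, x along its length, z up. About 0.15 kg.
- small_cassette: White plastic oblong cassette, 71 (x) by 40 (y) mm, 24 mm high, lying on the cuvette box. Origin: centre of its underside, x along its length, z up. About 0.08 kg.
- pot: White round pot with a steel lid, 36 mm across, 40 mm high, on top of the small cassette. Origin: centre of its underside, z up. About 0.06 kg.
- tray: The wide tray: fixed, dark grey, outside 142 (x) x 112 (y) x 12 mm high, walls and floor 4 mm thick: inside 134 x 104, 8 deep. Origin: centre of its underside, z up. The L goes in either way round, its long side along the tray's x; not turned over, its missing corner is then at the tray's +x +y or -x -y corner, where the small cassette lies, its length along the tray's x.
- dock: The narrow dock: fixed open dark grey tray, outside 140 (x) by 66 (y) by 12 mm high, walls and floor 4 mm thick: inside 132 x 58 mm, 8 mm deep. Origin: centre of its underside, x along its length, z up. Place of the cuvette box (either way round).
- mixer: The mixer: fixed white block, 100 x 100 mm, 36 mm high, with a round black rubber cup in the middle of its top, 66 mm across outside, 58 mm inside, rim 48 mm and inner floor 40 mm above the bench. Origin: centre of its underside, z up. Place of the pot.
- tip_box: Bystander: blue box of white pipette tips, 122 x 83 mm, 70 mm high. Origin: centre of its underside.
- bottle: Bystander: brown bottle, 52 mm across, 110 mm high. Origin: centre of its underside.
- beaker: Bystander: clear glass beaker, 68 mm across, 80 mm high. Origin: centre of its underside.
Things that resemble listed ones, but are neither listed nor needed, are in the scene too. Leave any orange or red look-alike of the tray alone.

How it is judged (in metres and radians):
At the end, for the whole second after the job is handed in: Pot upright on the floor of the mixer cup, within 14 mm of its middle; cuvette box flat on the dock floor, centred within 14 mm; L-shaped cassette flat on the tray floor, centred within 14 mm each way; small cassette flat on the tray floor beside it; all at rest (horizontal distance between pot and mixer below 0.014 m and z of pot in the frame of mixer between 0.036 and 0.044 m and angle between pot's own z axis and vertical below 0.06 rad and horizontal distance between cuvette_box and dock below 0.014 m and z of cuvette_box in the frame of dock below 0.007 m and angle between each of cuvette_box, small_cassette, l_cassette's own z axis and vertical below 0.04 rad and x of small_cassette in the frame of tray between -0.05 and 0.05 m and y of small_cassette in the frame of tray between -0.05 and 0.05 m and z of each of small_cassette, l_cassette in the frame of tray below 0.007 m and x of l_cassette in the frame of tray between -0.014 and 0.014 m and y of l_cassette in the frame of tray between -0.014 and 0.014 m and linear speed of each of pot, cuvette_box, small_cassette, l_cassette below 0.02 m/s); the robot touches nothing.
It fails at once if the pot is tipped by more than 0.5 rad (angle between pot's own z axis and vertical above 0.5 rad).
It fails at once if the tip box is moved by more than 20 mm (distance of tip_box from where it was at the start of the episode above 0.02 m).
It fails at once if the brown bottle is moved by more than 20 mm (distance of bottle from where it was at the start of the episode above 0.02 m).
It fails at once if the beaker is moved by more than 20 mm (distance of beaker from where it was at the start of the episode above 0.02 m).
It also fails if it takes over 120 s, if anything falls off the work surface, if the arm or the gripper's body presses on something with over 40 N, if the wrist force passes 120 N, or if a joint passes its speed limit or range.

## Working session

There is one attempt and no reset: what is moved stays moved. The work goes in short steps, Python scripts to look and compute and a tool call to move; the robot and the scene stay as the last step left them, time stands still between calls to the robot, and variables do not carry over. Pictures are saved under pics/ and viewed, at most 14 in all, crops included, and the job is handed in when it is done.

Besides the shell and the picture viewer there is one more tool, called after ">>>" in YAML: its name, and indented under it one key for each argument. send_rows: Moves the arm, as the interface text tells. Its arguments: {"type":"object","properties":{"plan":{"type":"array","items":{"type":"array","items":{"type":"array","items":{"type":"number"}}}},"fingers":{"type":"number"}},"required":["plan"]}

```bash
mkdir -p pics
python3 - <<'E'
from plant import ctrl
import cv2,pickle
o=ctrl.get_obs();print(o)
d={}
for n in("scene","top","wrist"):
    s=ctrl.snapshot(n);d[n]=s
    cv2.imwrite(f"pics/{n}0.png",cv2.cvtColor(s["img"],cv2.COLOR_RGB2BGR))
    print(n,s["K"].tolist(),s["k1"],s["pose"].round(4).tolist())
pickle.dump(d,open("d0.pkl","wb"))
E
```

```text
{'clock': 0.0, 'joint_pos': array([ 9.03049868e+01,  2.05912465e+01,  6.32846230e-01, -2.04214284e-02,
       -7.01360528e+01, -1.65062637e+01]), 'qvel': array([-0.0223926 , -0.0039234 ,  0.05276993, -0.03576713, -0.02253153,
        0.05241898]), 'tau': array([ 2.82479086e-04, -5.82724750e+01,  2.93055439e+01,  6.99741125e+00,
        6.92023285e-03, -1.56121405e-04]), 'tool_pos': array([0.18822821, 0.64770299, 0.22561683]), 'orientation': array([ 1.79903985e+02, -8.43245407e-03, -1.62082247e+01]), 'force': array([ 0.02104344, -0.1628176 ,  0.58785735]), 'moment': array([-0.02134102,  0.04107177, -0.01288157]), 'gripper_force': 0.0, 'opening': 0.08784235140428251}
scene [[386.1411956121676, 0.0, 280.6023895218017], [0.0, 386.1411956121676, 210.06048660441513], [0.0, 0.0, 1.0]] -0.09487408295218726 [[0.7681, 0.377, -0.5175, 0.9734], [0.64, -0.4306, 0.6363, -0.5341], [0.0171, -0.82, -0.5721, 0.5545], [0.0, 0.0, 0.0, 1.0]]
top [[527.676975313059, 0.0, 281.0293231575175], [0.0, 527.676975313059, 201.9291555837718], [0.0, 0.0, 1.0]] -0.11200319659682337 [[-0.0012, -0.9801, 0.1984, 0.3188], [-0.9999, -0.0018, -0.0152, 0.0126], [0.0153, -0.1983, -0.98, 1.3285], [0.0, 0.0, 0.0, 1.0]]
wrist [[342.1907799805269, 0.0, 278.3847942232461], [0.0, 342.1907799805269, 211.56893950963615], [0.0, 0.0, 1.0]] -0.03021749141285812 [[-0.2788, -0.9266, -0.2524, 0.2563], [-0.9603, 0.2695, 0.0715, 0.6289], [0.0017, 0.2624, -0.965, 0.3836], [0.0, 0.0, 0.0, 1.0]]
```

View pics/top0.png

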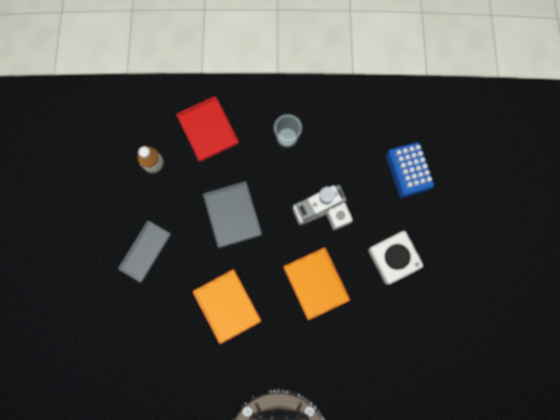

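View pics/scene0.png

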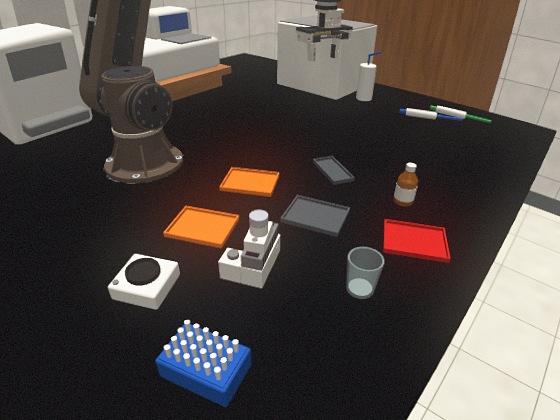

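The top view shows the tray at about (232,214), dock (145,251), mixer (396,257) and the stack near (322,206). The tip box is at (410,170), bottle (150,158), beaker (288,130), and the orange and red look-alike trays are elsewhere.

```bash
cat > h.py <<'E'
import numpy as np,cv2
def ray(s,px):
    px=np.atleast_2d(np.array(px,float));K=s["K"]
    d=(px-[K[0,2],K[1,2]])/[K[0,0],K[1,1]];u=d.copy()
    for _ in range(20): u=d/(1+s["k1"]*(u**2).sum(1,keepdims=True))
    return u
def w(s,px,z):
    u=ray(s,px);P=s["pose"];v=np.c_[u,np.ones(len(u))]@P[:3,:3].T
    return P[:3,3]+v*((z-P[2,3])/v[:,2])[:,None]
def proj(s,X):
    P=s["pose"];c=(np.atleast_2d(X)-P[:3,3])@P[:3,:3];u=c[:,:2]/c[:,2:]
    u=u*(1+s["k1"]*(u**2).sum(1,keepdims=True));return u*s["K"][0,0]+s["K"][:2,2]
def blob(m,s,near,z):
    n,l,st,c=cv2.connectedComponentsWithStats(m.astype(np.uint8))
    k=1+np.argmin(np.hypot(*(c[1:]-near).T)+1000*(st[1:,4]<60))
    cs,_=cv2.findContours((l==k).astype(np.uint8),cv2.RETR_EXTERNAL,cv2.CHAIN_APPROX_NONE)
    W=w(s,max(cs,key=len)[:,0],z)[:,:2].astype(np.float32)
    return cv2.minAreaRect(W*1000),st[k]
def save(img,name,box=None,f=1):
    if box: img=img[box[1]:box[3],box[0]:box[2]]
    cv2.imwrite(f"pics/{name}.png",cv2.resize(cv2.cvtColor(img,cv2.COLOR_RGB2BGR),None,fx=f,fy=f,interpolation=cv2.INTER_CUBIC))
E
python3 - <<'E'
from h import *
import pickle
d=pickle.load(open("d0.pkl","rb"));s=d["top"];i=s["img"].astype(int)
mx=i.max(2);mn=i.min(2)
g=(mx>50)&(mx-mn<40)
for n,p,z in(("tray",(232,214),.012),("dock",(145,251),.012),("mixer",(396,257),.036)):
    print(n,blob(g,s,p,z))
dark=(mx<60)
print("cup",blob(dark[235:280,375:420]if 0 else dark&(np.hypot(np.arange(560)[None]-397,np.arange(420)[:,None]-257)<19),s,(397,257),.048))
bl=(i[...,2]>i[...,0]+50);print("tip",blob(bl,s,(410,170),.07))
save(s["img"],"topc",(280,175,365,240),9)
save(d["scene"]["img"],"scc",(205,200,290,290),6.5)
E
```

```text
tray (((554.2918701171875, 117.00511932373047), (149.1190185546875, 118.78984832763672), 16.959354400634766), array([ 203,  181,   59,   67, 2701], dtype=int32))
dock (((459.30731201171875, 336.2915344238281), (73.46959686279297, 146.70631408691406), 60.12679672241211), array([ 118,  220,   53,   63, 1676], dtype=int32))
mixer (((442.0213623046875, -290.5874938964844), (107.79121398925781, 113.1827392578125), 25.335363388061523), array([ 368,  230,   56,   55, 1759], dtype=int32))
cup (((442.17437744140625, -291.4361572265625), (55.11084747314453, 51.56997299194336), 89.64321899414062), array([386, 246,  23,  22, 404], dtype=int32))
tip (((658.1121826171875, -327.081787109375), (126.98831176757812, 95.03644561767578), 15.956870079040527), array([ 386,  142,   48,   56, 1336], dtype=int32))
```

View pics/topc.png

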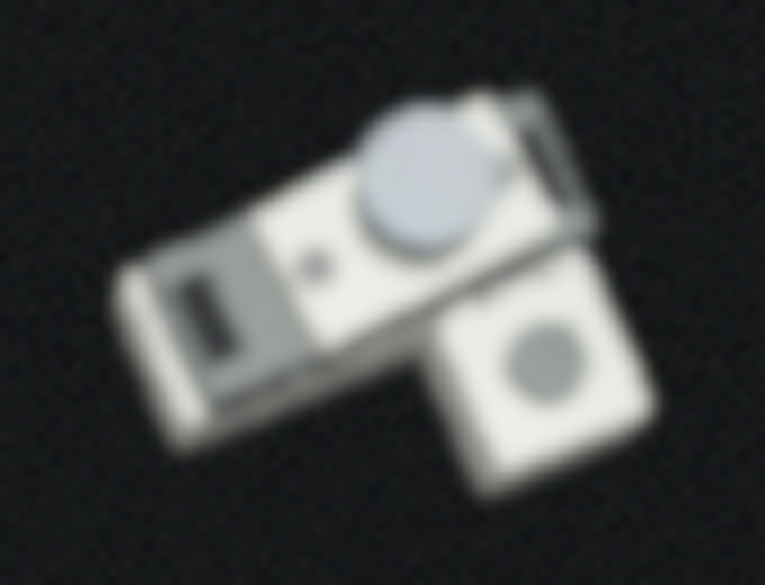

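View pics/scc.png

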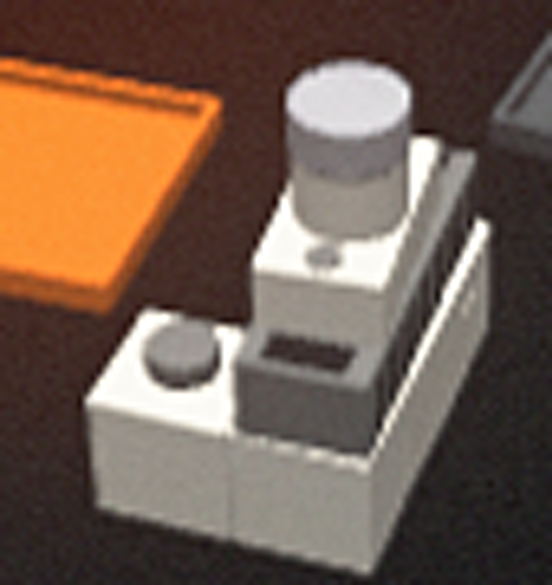

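The crops show the L with its short arm pointing to the lower right (so L yaw is about 115°). The box and small cassette are aligned on the long arm, with the pot towards the right end. I'll fit the poses from corner points in both views.

```bash
cat >> h.py <<'E'
def go(x,y,z,yaw=None):
    from plant import ctrl
    o=ctrl.get_obs();p=o["tool_pos"];r,pi,ya=o["orientation"]
    c,s_=np.cos(np.radians(ya)),np.sin(np.radians(ya));D=np.array([x,y,z])-p
    t=0 if yaw is None else -((yaw-ya+180)%360-180)
    print("go cm",np.round([D[0]*c+D[1]*s_,D[0]*s_-D[1]*c,-D[2]],4)*100,"turn",round(t,2),"at",p.round(4),round(ya,2),"q",o["joint_pos"].round(1),"t",round(o["clock"],1))
E
python3 - <<'E'
from h import *
import pickle
from scipy.optimize import least_squares as ls
d=pickle.load(open("d0.pkl","rb"))
T=lambda c:((np.array(c)+.5)/9-.5+[280,175])
S=lambda c:((np.array(c)+.5)/6.5-.5+[205,200])
def fit(name,obs,x0):
    def f(p):
        c,s=np.cos(p[2]),np.sin(p[2]);r=[]
        for v,c2,X in obs:
            q=np.array(X)/1000;Wd=[p[0]+c*q[0]-s*q[1],p[1]+s*q[0]+c*q[1],q[2]]
            r.append((proj(d[v],Wd)[0]-(T(c2) if v=="top" else S(c2)))*(1 if v=="scene" else 1))
        return np.concatenate(r)
    R=ls(f,x0,loss="soft_l1");print(name,(R.x[:2]*1000).round(1),np.degrees(R.x[2]).round(1),f(R.x).reshape(-1,2).round(1).tolist())
x0=[.57,-.09,2.0]
t,s="top","scene"
fit("L",[(t,(545,363),(-37.5,22.5,56)),(t,(652,400),(-60,45,46)),(t,(120,275),(60,-45,46)),(s,(184,343),(-37.5,22.5,56)),(s,(88,402),(-60,45,46)),(s,(365,465),(-60,-45,46)),(s,(370,573),(-60,-45,0)),(s,(97,505),(-60,45,0)),(s,(490,222),(60,-45,46))],x0)
fit("box",[(t,(215,410),(58,21,76)),(t,(150,262),(58,-21,76)),(t,(597,220),(-58,21,76)),(t,(540,92),(-58,-21,76)),(s,(238,360),(-58,21,76)),(s,(372,382),(-58,-21,76)),(s,(475,152),(58,-21,76))],x0)
fit("small",[(t,(255,215),(35.5,-20,100)),(t,(322,350),(35.5,20,100)),(t,(565,225),(-35.5,20,100)),(t,(505,100),(-35.5,-20,100)),(s,(255,272),(-35.5,20,100)),(s,(382,287),(-35.5,-20,100)),(s,(440,140),(35.5,-20,100))],x0)
print("pot",w(d[t],T((427,175)),.14),w(d[s],S((349,98)),.14))
go(.57,-.1,.26,-65)
E
```

```text
L [ 550.6 -108.8] 112.7 [[-0.1, -0.1], [-0.5, 1.4], [-0.3, 0.5], [-0.3, 0.1], [-0.6, -0.3], [0.7, 0.3], [0.3, 0.8], [-0.1, 0.9], [0.4, -0.0]]
box [ 572.4 -103.4] 115.7 [[-0.3, -0.3], [-0.7, 0.7], [0.0, 0.5], [-1.5, -0.5], [-1.1, 0.7], [0.0, 1.4], [0.1, 0.2]]
small [ 574.4 -110.9] 117.6 [[-0.1, 0.2], [0.4, -0.2], [-0.5, 0.1], [-1.9, -0.5], [-1.4, -0.4], [0.1, 0.6], [0.0, 0.6]]
pot [[ 0.57820193 -0.11214184  0.14      ]] [[ 0.57692398 -0.1115362   0.14      ]]
go cm [57.53 61.16 -3.41] turn 48.79 at [0.1883 0.6478 0.2259] -16.21 q [ 90.3  20.6   0.6  -0.  -70.1 -16.5] t 0.1
```

Careful with the scale: shifts go in shares of 50 cm and turns go in shares of 180 degrees. That gives: 21.3 cm / 50 = 0.426, 20 cm / 50 = 0.4.

>>> send_rows:
  plan:
    - [[0.06,0.06,-0.02,0,0,0],[0.11,0.12,-0.02,0,0,0],[0.16,0.17,-0.02,0,0,0],[0.21,0.22,-0.02,0,0,0],[0.26,0.276,-0.02,0,0,0],[0.31,0.33,-0.02,0,0,0],[0.36,0.38,-0.02,0,0,0],[0.4,0.426,-0.02,0,0,0]]
  fingers: 1

```text
clock: 0.82
tool_pos: [0.3216, 0.3857, 0.2365]
orientation: [180.0, 0.0, -16.2]
force: [0.1, -0.2, -0.3]
opening: 0.0875
gripper_force: 0.0
```

To row units: 21.3 cm / 50 = 0.426, 20 cm / 50 = 0.4.

>>> send_rows:
  plan:
    - [[0.06,0.06,-0.02,0,0,0],[0.11,0.12,-0.02,0,0,0],[0.16,0.17,-0.02,0,0,0],[0.21,0.22,-0.02,0,0,0],[0.26,0.276,-0.02,0,0,0],[0.31,0.33,-0.02,0,0,0],[0.36,0.38,-0.02,0,0,0],[0.4,0.426,-0.02,0,0,0]]

```text
clock: 1.48
tool_pos: [0.4542, 0.1255, 0.2467]
orientation: [-180.0, -0.0, -16.2]
force: [1.1, 0.8, 0.1]
opening: 0.0877
gripper_force: 0.0
```

```bash
python3 -c "
from h import *
go(.5775,-.112,.26,-63.5)"
```

```text
go cm [18.48 19.36 -1.33] turn 47.28 at [0.4542 0.1255 0.2467] -16.22 q [ 39.5   0.1 -22.2   0.  -67.7  34.3] t 1.5
```

To row units: 19.4 cm / 50 = 0.388, 16.2 cm / 50 = 0.324, 47.3 degrees / 180 = 0.2628.

>>> send_rows:
  plan:
    - [[0.06,0.06,-0.02,0,0,0.0333],[0.11,0.116,-0.026,0,0,0.0667],[0.16,0.168,-0.026,0,0,0.1],[0.21,0.22,-0.026,0,0,0.1333],[0.26,0.272,-0.026,0,0,0.1667],[0.31,0.324,-0.026,0,0,0.2],[0.35,0.366,-0.026,0,0,0.2333],[0.37,0.388,-0.026,0,0,0.2628]]

```text
clock: 2.15
tool_pos: [0.5779, -0.1134, 0.2587]
orientation: [179.9, 0.0, -63.9]
force: [0.2, -0.8, -0.5]
opening: 0.0876
gripper_force: 0.0
```

Run:
```python
from h import *
from plant import ctrl
import pickle
s=ctrl.snapshot("wrist");pickle.dump(s,open("w1.pkl","wb"));save(s["img"],"w1")
go(.5775,-.112,.26,-63.5)
print(proj(s,[.5775,-.1119,.14]))
```

```text
go cm [-0.23 -0.02 -0.15] turn -0.82 at [ 0.5783 -0.1142  0.2585] -64.32 q [  7.8  11.5  -7.6   0.  -71.   17.8] t 2.2
[[278.33651204 207.43425689]]
```

View pics/w1.png

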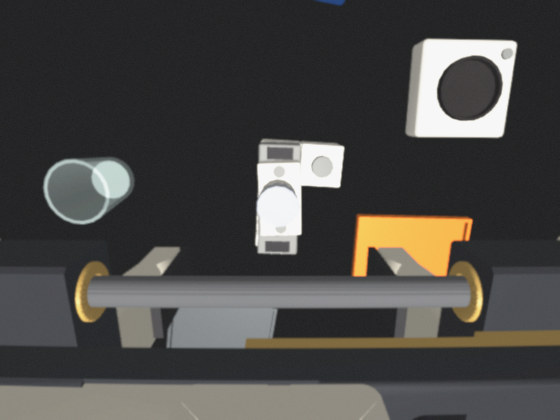

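The wrist view shows the pot lid at about (277,203) against a predicted (278,207). The stack edges are vertical in the image, so the gripper is aligned and can go down.

To row units: 14.4 cm / 50 = 0.288, 13.5 cm / 50 = 0.27.

>>> send_rows:
  plan:
    - [[0,0,0.06,0,0,0],[0,0,0.12,0,0,0],[0,0,0.18,0,0,0],[0,0,0.23,0,0,0],[0,0,0.27,0,0,0],[0,0,0.288,0,0,0],[0,0,0.288,0,0,0],[0,0,0.288,0,0,0]]

```text
clock: 2.87
tool_pos: [0.5774, -0.1104, 0.116]
orientation: [180.0, -0.0, -63.5]
force: [0.2, -0.2, 0.1]
opening: 0.0874
gripper_force: 0.0
```

>>> send_rows:
  plan:
    - [[0,0,0,0,0,0],[0,0,0,0,0,0],[0,0,0,0,0,0],[0,0,0,0,0,0],[0,0,0,0,0,0],[0,0,0,0,0,0],[0,0,0,0,0,0],[0,0,0,0,0,0]]
  fingers: 0

```text
clock: 3.53
tool_pos: [0.5771, -0.1105, 0.1156]
orientation: [180.0, 0.0, -63.5]
force: [0.6, -0.1, -0.1]
opening: 0.0397
gripper_force: 0.0
```

>>> send_rows:
  plan:
    - [[0,0,0,0,0,0],[0,0,0,0,0,0],[0,0,0,0,0,0],[0,0,0,0,0,0]]

```text
clock: 3.87
tool_pos: [0.5771, -0.1104, 0.1156]
orientation: [180.0, -0.0, -63.5]
force: [-0.2, 0.1, 1.1]
opening: 0.0354
gripper_force: 30.0
```

To row units: -7 cm / 50 = -0.14, -5.5 cm / 50 = -0.11.

>>> send_rows:
  plan:
    - [[0,0,-0.02,0,0,0],[0,0,-0.05,0,0,0],[0,0,-0.08,0,0,0],[0,0,-0.11,0,0,0],[0,0,-0.14,0,0,0],[0,0,-0.14,0,0,0]]

```text
clock: 4.37
tool_pos: [0.5789, -0.1106, 0.1895]
orientation: [-179.7, -0.2, -63.5]
force: [1.2, -0.2, -0.6]
opening: 0.0352
gripper_force: 30.0
```

Run:
```python
from h import *
from plant import ctrl
import pickle
s=ctrl.snapshot("wrist");save(s["img"],"w2");pickle.dump(s,open("w2.pkl","wb"))
go(.4422,-.2915,.186)
```

```text
go cm [10.14 20.25  0.17] turn 0 at [ 0.5782 -0.1104  0.1877] -63.49 q [  8.2  14.  -13.9   0.  -61.9  18.3] t 4.4
```

View pics/w2.png

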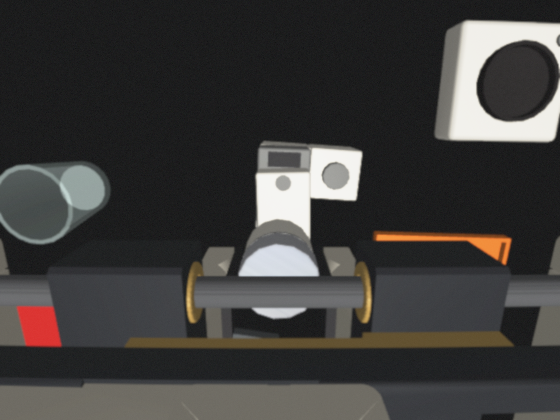

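The pot is held upright with its lid centre at (279,280). The cup rim is centred near (517,81).

Run:
```python
from h import *
import pickle
s=pickle.load(open("w2.pkl","rb"))
p=w(s,(279,280),.212)[0];c=w(s,(517.5,81.5),.048)[0];print("lid",p,"cup",c)
t=np.array([.5782,-.1104])+ (np.array([.4422,-.2915])*.5+c[:2]*.5-p[:2]); print(t)
go(t[0],t[1],.19)
```

```text
lid [ 0.58006724 -0.11273675  0.212     ] cup [ 0.44657024 -0.29058867  0.048     ]
[ 0.44251788 -0.28870758]
go cm [ 9.9  20.1  -0.23] turn 0 at [ 0.5782 -0.1104  0.1877] -63.49 q [  8.2  14.  -13.9   0.  -61.9  18.3] t 4.4
```

>>> send_rows:
  plan:
    - [[0.026,0.052,0,0,0,0],[0.056,0.112,0,0,0,0],[0.086,0.174,0,0,0,0],[0.116,0.236,0,0,0,0],[0.146,0.298,0,0,0,0],[0.174,0.352,0,0,0,0],[0.192,0.39,0,0,0,0],[0.198,0.402,0,0,0,0]]

```text
clock: 5.08
tool_pos: [0.4389, -0.2903, 0.185]
orientation: [179.9, 0.1, -63.6]
force: [0.4, 0.2, -1.2]
opening: 0.0353
gripper_force: 30.0
```

To row units: 11 cm / 50 = 0.22, 10.5 cm / 50 = 0.21.

>>> send_rows:
  plan:
    - [[0,0,0.01,0,0,0],[0,0,0.05,0,0,0],[0,0,0.1,0,0,0],[0,0,0.15,0,0,0],[0,0,0.19,0,0,0],[0,0,0.21,0,0,0],[0,0,0.22,0,0,0],[0,0,0.22,0,0,0]]

```text
clock: 5.75
tool_pos: [0.4413, -0.2882, 0.0746]
orientation: [179.9, 0.1, -63.5]
force: [0.1, -0.1, -0.5]
opening: 0.0355
gripper_force: 30.0
```

```bash
python3 -c "
from h import *
go(.4425,-.2887,.0555)"
```

```text
go cm [ 0.1  -0.08  1.91] turn 0 at [ 0.4413 -0.2882  0.0746] -63.47 q [-11.8  15.6 -29.   -0.  -45.5  38.3] t 5.8
```

To row units: 1.85 cm / 50 = 0.037, 1.7 cm / 50 = 0.034.

>>> send_rows:
  plan:
    - [[0.002,0,0.01,0,0,0],[0.002,0,0.02,0,0,0],[0.002,0,0.028,0,0,0],[0.002,0,0.034,0,0,0],[0.002,0,0.037,0,0,0],[0.002,0,0.037,0,0,0]]

```text
clock: 6.25
tool_pos: [0.4417, -0.2896, 0.0569]
orientation: [180.0, 0.0, -63.5]
force: [-0.4, 0.1, -1.2]
opening: 0.0353
gripper_force: 30.0
```

>>> send_rows:
  plan:
    - [[0,0,0,0,0,0],[0,0,0,0,0,0],[0,0,0,0,0,0],[0,0,0,0,0,0],[0,0,0,0,0,0]]
  fingers: 0.8

```text
clock: 6.67
tool_pos: [0.442, -0.2897, 0.0573]
orientation: [-180.0, -0.0, -63.5]
force: [1.0, 0.1, -0.0]
opening: 0.0628
gripper_force: 0.0
```

To row units: -15 cm / 50 = -0.3, -14 cm / 50 = -0.28.

>>> send_rows:
  plan:
    - [[0,0,-0.02,0,0,0],[0,0,-0.05,0,0,0],[0,0,-0.1,0,0,0],[0,0,-0.16,0,0,0],[0,0,-0.22,0,0,0],[0,0,-0.28,0,0,0],[0,0,-0.3,0,0,0],[0,0,-0.3,0,0,0]]

```text
clock: 7.33
tool_pos: [0.4435, -0.2903, 0.2113]
orientation: [-179.7, -0.3, -63.5]
force: [-0.3, -0.2, -0.2]
opening: 0.0705
gripper_force: 0.0
```

Run:
```python
from h import *
from plant import ctrl
s=ctrl.snapshot("wrist");save(s["img"],"w3")
import pickle;pickle.dump(s,open("w3.pkl","wb"))
go(.574,-.108,.2)
```

```text
go cm [-10.41 -19.87   0.91] turn 0 at [ 0.4426 -0.2898  0.2091] -63.5 q [-12.    7.4 -19.3   0.  -63.1  38.5] t 7.4
```

View pics/w3.png

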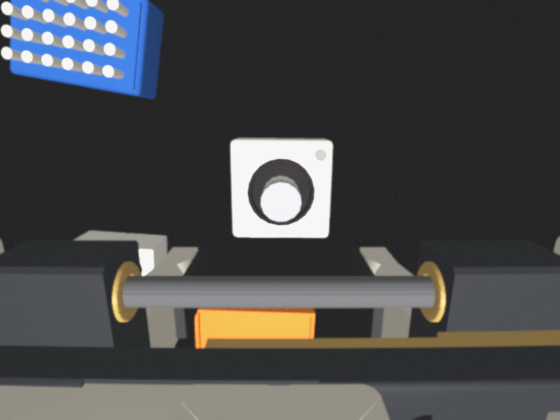

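The pot stands in the cup: its lid is at (281,201) and the rim centre at (281,192). I'll check these numbers, then work out the small cassette's position from the earlier view.

Run:
```python
from h import *
import pickle
s=pickle.load(open("w3.pkl","rb"));print("pot",w(s,(281,201),.08),"cup",w(s,(281,192),.048))
s=pickle.load(open("w1.pkl","rb"));m=w(s,[(258,163),(301,163),(258,234),(301,234)],.1);print(m.mean(0),np.ptp(m,0))
s=pickle.load(open("w2.pkl","rb"));print(w(s,[(257,171),(311,171)],.1).mean(0))
```

```text
pot [[ 0.44310053 -0.29236419  0.08      ]] cup [[ 0.44361838 -0.29364517  0.048     ]]
[ 0.57531564 -0.11014119  0.1       ] [0.06719175 0.08007054 0.        ]
[ 0.59097397 -0.14214803  0.1       ]
```

To row units: -19.9 cm / 50 = -0.398, -10.2 cm / 50 = -0.204.

>>> send_rows:
  plan:
    - [[-0.026,-0.052,0,0,0,0],[-0.056,-0.112,0,0,0,0],[-0.088,-0.174,0,0,0,0],[-0.12,-0.236,0,0,0,0],[-0.152,-0.298,0,0,0,0],[-0.184,-0.36,0,0,0,0],[-0.2,-0.39,0,0,0,0],[-0.204,-0.398,0,0,0,0]]
  fingers: 1

```text
clock: 8.05
tool_pos: [0.5753, -0.1072, 0.2054]
orientation: [179.9, 0.1, -63.4]
force: [-1.0, -0.5, 0.1]
opening: 0.0875
gripper_force: 0.0
```

To row units: 10 cm / 50 = 0.2, 9.8 cm / 50 = 0.196.

>>> send_rows:
  plan:
    - [[0,0,0.01,0,0,0],[0,0,0.06,0,0,0],[0,0,0.12,0,0,0],[0,0,0.17,0,0,0],[0,0,0.196,0,0,0],[0,0,0.2,0,0,0],[0,0,0.2,0,0,0]]

```text
clock: 8.63
tool_pos: [0.5729, -0.1107, 0.106]
orientation: [179.8, 0.1, -63.6]
force: [0.6, -0.7, 0.9]
opening: 0.0877
gripper_force: 0.0
```

```bash
python3 -c "
from h import *
go(.575,-.110,.087,-63.5)"
```

```text
go cm [ 0.03 -0.22  1.9 ] turn -0.07 at [ 0.5729 -0.1107  0.106 ] -63.57 q [  8.3  18.2 -20.    0.  -52.   18.2] t 8.6
```

To row units: 1.9 cm / 50 = 0.038, 1.4 cm / 50 = 0.028.

>>> send_rows:
  plan:
    - [[0,-0.002,0.014,0,0,0],[0,-0.002,0.028,0,0,0],[0,-0.002,0.038,0,0,0],[0,-0.002,0.038,0,0,0],[0,-0.002,0.038,0,0,0]]

```text
clock: 9.05
tool_pos: [0.5752, -0.1091, 0.088]
orientation: [180.0, 0.0, -63.5]
force: [0.1, 0.4, -0.4]
opening: 0.0872
gripper_force: 0.0
```

>>> send_rows:
  plan:
    - [[0,0,0,0,0,0],[0,0,0,0,0,0],[0,0,0,0,0,0],[0,0,0,0,0,0],[0,0,0,0,0,0],[0,0,0,0,0,0],[0,0,0,0,0,0],[0,0,0,0,0,0]]
  fingers: 0

```text
clock: 9.72
tool_pos: [0.5753, -0.1091, 0.0881]
orientation: [180.0, 0.0, -63.5]
force: [-0.6, 1.6, 0.6]
opening: 0.0402
gripper_force: 10.6
```

>>> send_rows:
  plan:
    - [[0,0,0,0,0,0],[0,0,0,0,0,0],[0,0,-0.01,0,0,0],[0,0,-0.04,0,0,0],[0,0,-0.08,0,0,0],[0,0,-0.12,0,0,0],[0,0,-0.14,0,0,0],[0,0,-0.14,0,0,0]]

```text
clock: 10.38
tool_pos: [0.5768, -0.1091, 0.1607]
orientation: [-179.8, -0.1, -63.5]
force: [0.1, -0.2, -1.4]
opening: 0.0397
gripper_force: 29.9
```

Run:
```python
from h import *
import pickle
from plant import ctrl
pickle.dump(ctrl.snapshot("wrist"),open("w4.pkl","wb"))
# tray refine from corner colour mask with tighter threshold, in top view
s=pickle.load(open("d0.pkl","rb"))["top"];i=s["img"].astype(int);mx=i.max(2)
print(i[214,232],i[184,215],mx[214,195:212],mx[214,252:270])
for th in(60,75,85):
    g=(mx>th)&(mx-i.min(2)<40)
    print(th,blob(g,s,(232,214),.012)[0],blob(g,s,(145,251),.012)[0])
go(.554,.117,.16,17)
```

```text
[124 130 133] [26 26 26] [ 26  25  28  23  26  23  24  24  26  26  25  28  42  72 103 120 127] [132 130 120  97  64  36  25  25  23  24  24  22  25  28  25  23  25  26]
60 ((554.3017578125, 116.91511535644531), (147.6438751220703, 117.14225006103516), 16.970985412597656) ((459.3434753417969, 336.4420166015625), (72.07234191894531, 145.02195739746094), 60.09691619873047)
75 ((554.52001953125, 116.92123413085938), (145.14376831054688, 115.02619171142578), 16.967660903930664) ((459.31512451171875, 336.32635498046875), (69.58680725097656, 143.18922424316406), 60.099727630615234)
85 ((554.1814575195312, 116.81680297851562), (143.45318603515625, 113.6456298828125), 16.957550048828125) ((459.4083251953125, 336.39990234375), (68.59307098388672, 142.31324768066406), 60.15483856201172)
go cm [-21.2   -8.12  -0.1 ] turn -80.51 at [ 0.5759 -0.109   0.159 ] -63.51 q [  8.4  15.2 -16.3  -0.  -58.4  18.1] t 10.4
```

To row units: -19 cm / 50 = -0.38, -18 cm / 50 = -0.36, -46 degrees / 180 = -0.2556.

>>> send_rows:
  plan:
    - [[-0.03,-0.008,0,0,0,-0.0278],[-0.08,-0.022,0,0,0,-0.0611],[-0.14,-0.038,0,0,0,-0.0944],[-0.2,-0.054,0,0,0,-0.1278],[-0.26,-0.07,0,0,0,-0.1611],[-0.32,-0.086,0,0,0,-0.1944],[-0.36,-0.096,0,0,0,-0.2278],[-0.38,-0.1,0,0,0,-0.2556]]

```text
clock: 11.1
tool_pos: [0.5341, 0.0853, 0.1566]
orientation: [179.9, 0.1, -17.1]
force: [0.0, 0.7, -1.0]
opening: 0.0398
gripper_force: 29.9
```

To row units: -34.5 degrees / 180 = -0.1917.

>>> send_rows:
  plan:
    - [[0,0,0,0,0,-0.0333],[0,0,0,0,0,-0.0667],[0,0,0,0,0,-0.1],[0,0,0,0,0,-0.1333],[0,0,0,0,0,-0.1667],[0,0,0,0,0,-0.1917],[0,0,0,0,0,-0.1917],[0,0,0,0,0,-0.1917]]

```text
clock: 11.77
tool_pos: [0.5346, 0.083, 0.1568]
orientation: [180.0, 0.1, 16.8]
force: [-1.0, -0.3, -1.5]
opening: 0.0397
gripper_force: 29.9
```

Run:
```python
from h import *
import pickle
from plant import ctrl
s=ctrl.snapshot("wrist");pickle.dump(s,open("w5.pkl","wb"));save(s["img"],"w5")
go(.5364,.0832,.04,17)
c=np.array([[71,56],[-71,56],[-71,-56],[71,-56]])/1000@np.array([[.9563,.2924],[-.2924,.9563]])+[.5543,.1169]
print(proj(s,np.c_[c,[.012]*4]).round())
```

```text
go cm [ 0.16  0.03 11.71] turn -0.18 at [0.5348 0.083  0.1571] 16.82 q [ 29.6  11.4 -21.8  -0.  -57.   77.3] t 11.8
[[180.  83.]
 [191. 243.]
 [310. 243.]
 [314.  83.]]
```

View pics/w5.png

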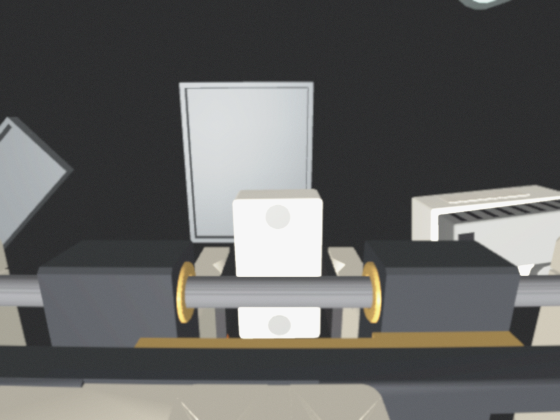

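The tray corners at (181,83), (313,83) and (191,243) match the prediction, and the held cassette is aligned with the tray. I'll lower it.

To row units: 12 cm / 50 = 0.24, 11.5 cm / 50 = 0.23.

>>> send_rows:
  plan:
    - [[0.002,0,0.02,0,0,0],[0.002,0,0.07,0,0,0],[0.002,0,0.13,0,0,0],[0.002,0,0.19,0,0,0],[0.002,0,0.23,0,0,0],[0.002,0,0.24,0,0,0],[0.002,0,0.24,0,0,0],[0.002,0,0.24,0,0,0]]

```text
clock: 12.48
tool_pos: [0.5367, 0.0836, 0.0384]
orientation: [180.0, -0.0, 17.0]
force: [0.3, 1.1, 0.4]
opening: 0.0393
gripper_force: 29.9
```

```bash
python3 -c "
from h import *
go(.5364,.0832,.0165,17)"
```

```text
go cm [-0.04  0.03  2.19] turn -0.02 at [0.5367 0.0836 0.0384] 16.98 q [ 29.5  19.7 -29.1   0.  -41.2  77.4] t 12.5
```

To row units: 2.2 cm / 50 = 0.044, 2 cm / 50 = 0.04.

>>> send_rows:
  plan:
    - [[0,0,0.012,0,0,0],[0,0,0.024,0,0,0],[0,0,0.034,0,0,0],[0,0,0.04,0,0,0],[0,0,0.044,0,0,0],[0,0,0.044,0,0,0]]

```text
clock: 12.98
tool_pos: [0.5363, 0.0836, 0.0162]
orientation: [180.0, -0.0, 17.0]
force: [-0.6, 0.7, -0.7]
opening: 0.0397
gripper_force: 29.9
```

>>> send_rows:
  plan:
    - [[0,0,0,0,0,0],[0,0,0,0,0,0],[0,0,0,0,0,0],[0,0,0,0,0,0],[0,0,0,0,0,0]]
  fingers: 0.75

```text
clock: 13.4
tool_pos: [0.5363, 0.0836, 0.0161]
orientation: [-180.0, -0.0, 17.0]
force: [-0.2, 0.1, -0.6]
opening: 0.0639
gripper_force: 0.0
```

To row units: -18.5 cm / 50 = -0.37, -18 cm / 50 = -0.36.

>>> send_rows:
  plan:
    - [[0,0,-0.02,0,0,0],[0,0,-0.06,0,0,0],[0,0,-0.12,0,0,0],[0,0,-0.18,0,0,0],[0,0,-0.24,0,0,0],[0,0,-0.3,0,0,0],[0,0,-0.36,0,0,0],[0,0,-0.37,0,0,0]]

```text
clock: 14.07
tool_pos: [0.5387, 0.0842, 0.2077]
orientation: [-180.0, -0.5, 17.0]
force: [0.4, 0.6, -0.5]
opening: 0.0661
gripper_force: 0.0
```

Run:
```python
from h import *
import pickle
from plant import ctrl
s=ctrl.snapshot("wrist");pickle.dump(s,open("w6.pkl","wb"));save(s["img"],"w6")
go(.572,-.103,.2,-64)
```

```text
go cm [-2.25 18.89  0.63] turn 81.03 at [0.5382 0.0842 0.2063] 17.03 q [ 29.5   8.9 -17.9   0.1 -62.7  77.4] t 14.1
```

View pics/w6.png

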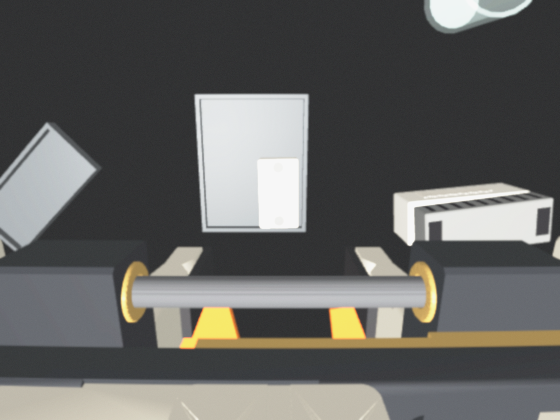

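The small cassette lies in the tray's near corner, spanning about (259,158) to (299,228). Next is the cuvette box.

To row units: 18.9 cm / 50 = 0.378, 18.2 cm / 50 = 0.364, 46 degrees / 180 = 0.2556.

>>> send_rows:
  plan:
    - [[-0.004,0.03,0,0,0,0.0278],[-0.01,0.08,0,0,0,0.0611],[-0.016,0.14,0,0,0,0.0944],[-0.024,0.2,0,0,0,0.1278],[-0.03,0.26,0,0,0,0.1611],[-0.038,0.32,0,0,0,0.1944],[-0.044,0.364,0,0,0,0.2278],[-0.046,0.378,0,0,0,0.2556]]
  fingers: 1

```text
clock: 14.78
tool_pos: [0.569, -0.1067, 0.2002]
orientation: [179.9, 0.1, -29.4]
force: [1.0, 0.6, 0.2]
opening: 0.0873
gripper_force: 0.0
```

To row units: 35 degrees / 180 = 0.1944.

>>> send_rows:
  plan:
    - [[0,0,0,0,0,0.0333],[0,0,0,0,0,0.0667],[0,0,0,0,0,0.1],[0,0,0,0,0,0.1333],[0,0,0,0,0,0.1667],[0,0,0,0,0,0.1944],[0,0,0,0,0,0.1944],[0,0,0,0,0,0.1944]]

```text
clock: 15.45
tool_pos: [0.5691, -0.1039, 0.2006]
orientation: [180.0, 0.0, -63.8]
force: [-1.5, 0.2, 0.2]
opening: 0.0876
gripper_force: 0.0
```

Run:
```python
from h import *
import pickle
from plant import ctrl
s=pickle.load(open("w6.pkl","rb"))
m=w(s,[(258.5,158),(299.5,158),(299.5,228.5),(258.5,228.5)],.028).mean(0)[:2]-[.5543,.1169]
print("small in tray",m@np.array([[.9563,-.2924],[.2924,.9563]]))
s=ctrl.snapshot("wrist");pickle.dump(s,open("w7.pkl","wb"));save(s["img"],"w7")
go(.572,-.103,.2,-64)
```

```text
small in tray [-0.02562256 -0.02692843]
go cm [ 0.04 -0.29  0.07] turn 0.17 at [ 0.5692 -0.1039  0.2007] -63.83 q [  9.   12.6 -13.9  -0.  -63.5  17.2] t 15.5
```

View pics/w7.png

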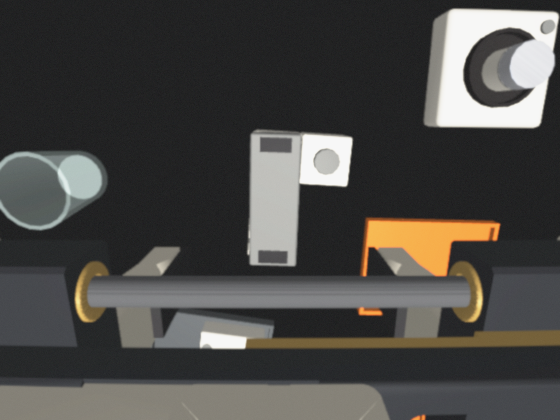

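The box's top corners are (251,134), (301,134), (297,265) and (249,265). The L's short arm spans (301,134) to (349,186), with its cap at (326,161).

Run:
```python
from h import *
import pickle
s=pickle.load(open("w7.pkl","rb"))
m=w(s,[(251.5,133),(301,133),(297,265.5),(249,265.5)],.076);print("box",m.mean(0).round(4),[np.linalg.norm(m[i]-m[i-1]).round(4) for i in range(4)])
for a,b in((0,3),(1,2)): d=m[a]-m[b];print(np.degrees(np.arctan2(d[1],d[0])))
q=w(s,[(352.5,138),(348,186.5)],.046);d=q[0]-q[1];print("L",q,np.degrees(np.arctan2(d[1],d[0])),w(s,(326.5,160.5),.056))
go(*m.mean(0)[:2],.057,-64)
```

```text
box [ 0.5727 -0.1034  0.076 ] [np.float64(0.1157), np.float64(0.0399), np.float64(0.1157), np.float64(0.0429)]
-66.10691347894259
-64.61264930364949
L [[ 0.53321079 -0.18114536  0.046     ]
 [ 0.51528439 -0.14068147  0.046     ]] -66.10559062688964 [[ 0.54643304 -0.15349641  0.056     ]]
go cm [ 0.11 -0.34 14.37] turn 0.17 at [ 0.5692 -0.1039  0.2007] -63.83 q [  9.   12.6 -13.9  -0.  -63.5  17.2] t 15.5
```

To row units: 14.2 cm / 50 = 0.284, 13.8 cm / 50 = 0.276, 1.2 degrees / 180 = 0.0067.

>>> send_rows:
  plan:
    - [[0.002,-0.006,0.02,0,0,0.0067],[0.002,-0.006,0.08,0,0,0.0067],[0.002,-0.006,0.14,0,0,0.0067],[0.002,-0.006,0.2,0,0,0.0067],[0.002,-0.006,0.25,0,0,0.0067],[0.002,-0.006,0.276,0,0,0.0067],[0.002,-0.006,0.284,0,0,0.0067],[0.002,-0.006,0.284,0,0,0.0067]]

```text
clock: 16.17
tool_pos: [0.5718, -0.1036, 0.0574]
orientation: [179.8, 0.0, -65.2]
force: [1.1, -0.6, 0.4]
opening: 0.0878
gripper_force: 0.0
```

>>> send_rows:
  plan:
    - [[0,0,0,0,0,0],[0,0,0,0,0,0],[0,0,0,0,0,0],[0,0,0,0,0,0],[0,0,0,0,0,0],[0,0,0,0,0,0],[0,0,0,0,0,0],[0,0,0,0,0,0]]
  fingers: 0

```text
clock: 16.83
tool_pos: [0.5727, -0.1035, 0.0593]
orientation: [-180.0, -0.0, -65.2]
force: [0.3, 1.0, 1.9]
opening: 0.0418
gripper_force: 30.0
```

To row units: -11 cm / 50 = -0.22, -10.5 cm / 50 = -0.21.

>>> send_rows:
  plan:
    - [[0,0,0,0,0,0],[0,0,0,0,0,0],[0,0,-0.01,0,0,0],[0,0,-0.04,0,0,0],[0,0,-0.1,0,0,0],[0,0,-0.16,0,0,0],[0,0,-0.21,0,0,0],[0,0,-0.22,0,0,0]]

```text
clock: 17.5
tool_pos: [0.5749, -0.1037, 0.1741]
orientation: [-179.7, -0.2, -65.2]
force: [0.6, 0.3, -1.0]
opening: 0.042
gripper_force: 30.0
```

```bash
python3 -c "
from h import *
go(.4593,.3363,.17,-30)"
```

```text
go cm [-44.78  -7.99   0.41] turn -35.16 at [ 0.5749 -0.1037  0.1741] -65.16 q [  9.   14.1 -15.7   0.1 -59.8  15.8] t 17.5
```

To row units: -25 cm / 50 = -0.5, -22 cm / 50 = -0.44.

>>> send_rows:
  plan:
    - [[-0.03,-0.006,0,0,0,0],[-0.09,-0.016,0,0,0,0],[-0.16,-0.028,0,0,0,0],[-0.23,-0.042,0,0,0,0],[-0.3,-0.054,0,0,0,0],[-0.37,-0.066,0,0,0,0],[-0.44,-0.078,0,0,0,0],[-0.5,-0.09,0,0,0,0]]

```text
clock: 18.17
tool_pos: [0.5074, 0.144, 0.1689]
orientation: [180.0, 0.0, -65.2]
force: [1.0, -0.8, -1.3]
opening: 0.0419
gripper_force: 30.0
```

To row units: -19.8 cm / 50 = -0.396, -19.5 cm / 50 = -0.39, -35 degrees / 180 = -0.1944.

>>> send_rows:
  plan:
    - [[-0.06,-0.01,0,0,0,-0.0222],[-0.12,-0.02,0,0,0,-0.05],[-0.18,-0.032,0,0,0,-0.0778],[-0.24,-0.042,0,0,0,-0.1056],[-0.3,-0.052,0,0,0,-0.1333],[-0.356,-0.062,0,0,0,-0.1611],[-0.39,-0.068,0,0,0,-0.1833],[-0.396,-0.07,0,0,0,-0.1944]]

```text
clock: 18.83
tool_pos: [0.4564, 0.3394, 0.1685]
orientation: [180.0, 0.0, -29.8]
force: [0.1, -0.6, -0.6]
opening: 0.0417
gripper_force: 30.0
```

>>> send_rows:
  plan:
    - [[0,0,0,0,0,0],[0,0,0,0,0,0],[0,0,0,0,0,0]]

```text
clock: 19.08
tool_pos: [0.4573, 0.336, 0.1688]
orientation: [180.0, 0.0, -30.3]
force: [-0.4, 0.2, -0.3]
opening: 0.0417
gripper_force: 30.0
```

Run:
```python
from h import *
import pickle
from plant import ctrl
s=ctrl.snapshot("wrist");pickle.dump(s,open("w8.pkl","wb"));save(s["img"],"w8")
go(.4593,.3363,.0173,-30)
a=np.radians(-30);R=np.array([[np.cos(a),-np.sin(a)],[np.sin(a),np.cos(a)]])
c=(R@(np.array([[70,33],[70,-33],[-70,-33],[-70,33]]).T/1000)).T+[.4593,.3363]
print(proj(s,np.c_[c,[.012]*4]).round())
```

```text
go cm [ 0.14 -0.13 15.16] turn -0.31 at [0.4574 0.3359 0.1689] -30.31 q [ 56.   13.1 -17.8  -0.  -59.2   3.7] t 19.1
[[240. 118.]
 [314. 117.]
 [311. 263.]
 [245. 263.]]
```

View pics/w8.png

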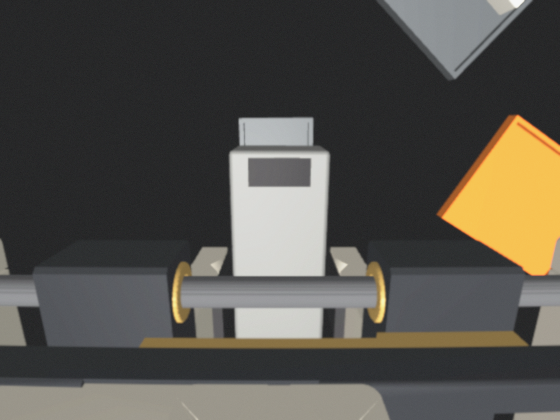

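The dock's far edge, (240,118) to (313,118), matches the prediction, and the box lines up with it. I'll lower it.

To row units: 13 cm / 50 = 0.26, 12.5 cm / 50 = 0.25.

>>> send_rows:
  plan:
    - [[0.002,-0.002,0.02,0,0,0],[0.002,-0.002,0.08,0,0,0],[0.002,-0.002,0.15,0,0,0],[0.002,-0.002,0.21,0,0,0],[0.002,-0.002,0.25,0,0,0],[0.002,-0.002,0.26,0,0,0],[0.002,-0.002,0.26,0,0,0],[0.002,-0.002,0.26,0,0,0]]

```text
clock: 19.8
tool_pos: [0.4594, 0.3372, 0.0396]
orientation: [-180.0, -0.0, -30.2]
force: [-0.2, 0.2, -0.9]
opening: 0.0417
gripper_force: 30.0
```

```bash
python3 -c "
from h import *
go(.4593,.3363,.0173,-30)"
```

```text
go cm [0.04 0.08 2.23] turn -0.22 at [0.4594 0.3372 0.0396] -30.22 q [ 56.   21.6 -25.6   0.  -42.7   3.8] t 19.8
```

To row units: 2.2 cm / 50 = 0.044, 2 cm / 50 = 0.04.

>>> send_rows:
  plan:
    - [[0,0,0.012,0,0,0],[0,0,0.024,0,0,0],[0,0,0.034,0,0,0],[0,0,0.04,0,0,0],[0,0,0.044,0,0,0],[0,0,0.044,0,0,0]]

```text
clock: 20.3
tool_pos: [0.4588, 0.3372, 0.0173]
orientation: [-180.0, -0.0, -30.2]
force: [-0.7, 0.1, -1.3]
opening: 0.0417
gripper_force: 30.0
```

>>> send_rows:
  plan:
    - [[0,0,0,0,0,0],[0,0,0,0,0,0],[0,0,0,0,0,0],[0,0,0,0,0,0],[0,0,0,0,0,0]]
  fingers: 0.75

```text
clock: 20.72
tool_pos: [0.4588, 0.3371, 0.0171]
orientation: [-180.0, -0.0, -30.2]
force: [-0.2, -0.7, 0.6]
opening: 0.0647
gripper_force: 0.0
```

To row units: -17 cm / 50 = -0.34, -15 cm / 50 = -0.3.

>>> send_rows:
  plan:
    - [[0,0,-0.02,0,0,0],[0,0,-0.06,0,0,0],[0,0,-0.12,0,0,0],[0,0,-0.18,0,0,0],[0,0,-0.24,0,0,0],[0,0,-0.3,0,0,0],[0,0,-0.34,0,0,0],[0,0,-0.34,0,0,0]]

```text
clock: 21.38
tool_pos: [0.4606, 0.3388, 0.1932]
orientation: [-179.5, -0.1, -30.2]
force: [0.1, 1.1, 0.1]
opening: 0.0657
gripper_force: 0.0
```

Run:
```python
from h import *
import pickle
from plant import ctrl
s=ctrl.snapshot("wrist");pickle.dump(s,open("w9.pkl","wb"));save(s["img"],"w9")
# L grip point x=5,y=-22.5
L=np.array([.5515,-.1097]);a=np.radians(113.7);g=L+[5e-3*np.cos(a)+.0225*np.sin(a),5e-3*np.sin(a)-.0225*np.cos(a)];print(g)
go(*g,.19,-66)
```

```text
[ 0.57009267 -0.09607786]
go cm [31.38 31.99  0.06] turn 35.81 at [0.4597 0.3382 0.1906] -30.19 q [ 56.   12.1 -16.    0.  -61.6   3.8] t 21.4
```

View pics/w9.png

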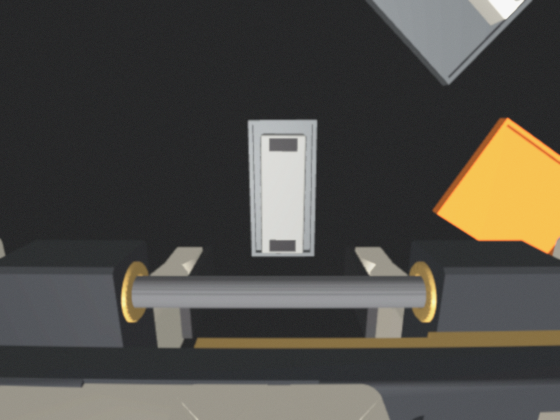

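The box lies in the dock, its top spanning (262,136) to (303,253) inside the dock's rim at (249,121) to (316,256).

To row units: 20.8 cm / 50 = 0.416, 20.4 cm / 50 = 0.408.

>>> send_rows:
  plan:
    - [[0.04,0.04,0,0,0,0],[0.094,0.096,0,0,0,0],[0.148,0.15,0,0,0,0],[0.202,0.206,0,0,0,0],[0.256,0.26,0,0,0,0],[0.31,0.316,0,0,0,0],[0.36,0.368,0,0,0,0],[0.408,0.416,0,0,0,0]]
  fingers: 1

```text
clock: 22.1
tool_pos: [0.5298, 0.0525, 0.1867]
orientation: [180.0, 0.0, -30.2]
force: [0.6, 0.7, -0.2]
opening: 0.0874
gripper_force: 0.0
```

To row units: 11.2 cm / 50 = 0.224, 11 cm / 50 = 0.22, 35.8 degrees / 180 = 0.1989.

>>> send_rows:
  plan:
    - [[0.05,0.05,0,0,0,0.0222],[0.1,0.1,0,0,0,0.05],[0.15,0.152,0,0,0,0.0833],[0.19,0.194,0,0,0,0.1167],[0.212,0.216,0,0,0,0.15],[0.22,0.224,0,0,0,0.1778],[0.22,0.224,0,0,0,0.1989],[0.22,0.224,0,0,0,0.1989]]

```text
clock: 22.77
tool_pos: [0.5685, -0.0982, 0.1862]
orientation: [179.9, 0.0, -66.3]
force: [-0.6, 0.4, -0.3]
opening: 0.0877
gripper_force: 0.0
```

>>> send_rows:
  plan:
    - [[0,0,0,0,0,0],[0,0,0,0,0,0]]

```text
clock: 22.93
tool_pos: [0.5688, -0.0972, 0.1868]
orientation: [180.0, 0.0, -65.9]
force: [-0.4, -0.2, -0.2]
opening: 0.0874
gripper_force: 0.0
```

Run:
```python
from h import *
import pickle
from plant import ctrl
s=pickle.load(open("w9.pkl","rb"))
print("box",w(s,[(262,136),(304.5,136),(302.5,253),(262.5,253)],.034).mean(0),"dock",w(s,[(248.5,121),(316.5,121),(314,256),(251.5,256)],.012).mean(0))
s=ctrl.snapshot("wrist");pickle.dump(s,open("w10.pkl","wb"));save(s["img"],"w10")
go(.5701,-.0961,.03,-66)
```

```text
box [0.45836048 0.33740606 0.034     ] dock [0.45878546 0.33732503 0.012     ]
go cm [-0.04 -0.15 15.69] turn 0.13 at [ 0.5689 -0.0971  0.1869] -65.87 q [  9.7  13.1 -15.2  -0.  -61.7  14.4] t 23.0
```

View pics/w10.png

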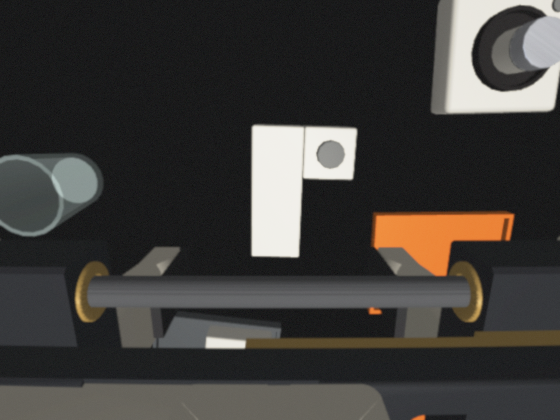

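The L's top corners are (252,125), (357,128), (353,179), (302,178), (299,257) and (251,255).

Run:
```python
from h import *
import pickle
s=pickle.load(open("w10.pkl","rb"))
m=w(s,[(252,125),(357,128),(353,179),(302.5,178.5),(299.5,257),(251,255.5)],.046)[:,:2]
B=np.array([[-60,-45],[-60,45],[-15,45],[-15,0],[60,0],[60,-45]])/1000
A,_=cv2.estimateAffinePartial2D(B.astype(np.float32),m.astype(np.float32),method=cv2.LMEDS)
print("L",A[:,2],np.degrees(np.arctan2(A[1,0],A[0,0])),np.hypot(A[0,0],A[1,0]),((B@A[:,:2].T+A[:,2]-m)*1000).round(1).tolist())
g=A[:,:2]@[.005,-.0225]+A[:,2]
go(*g,.03,np.degrees(np.arctan2(A[1,0],A[0,0]))-180)
```

```text
L [ 0.55183441 -0.10966226] 112.77722877255103 0.9925451725948179 [[0.0, -0.1], [0.1, -0.3], [-0.2, 0.4], [0.1, -0.2], [0.5, -0.0], [-0.5, 0.1]]
go cm [ 0.   -0.17 15.69] turn 1.36 at [ 0.5689 -0.0971  0.1869] -65.87 q [  9.7  13.1 -15.2  -0.  -61.7  14.4] t 23.0
```

To row units: 15.7 cm / 50 = 0.314, 15.4 cm / 50 = 0.308, 1.3 degrees / 180 = 0.0072.

>>> send_rows:
  plan:
    - [[0,-0.002,0.02,0,0,0.0072],[0,-0.002,0.08,0,0,0.0072],[0,-0.002,0.15,0,0,0.0072],[0,-0.002,0.22,0,0,0.0072],[0,-0.002,0.28,0,0,0.0072],[0,-0.002,0.308,0,0,0.0072],[0,-0.002,0.314,0,0,0.0072],[0,-0.002,0.314,0,0,0.0072]]

```text
clock: 23.65
tool_pos: [0.5692, -0.0969, 0.0287]
orientation: [179.8, 0.0, -67.3]
force: [-0.2, 1.0, 0.4]
opening: 0.0875
gripper_force: 0.0
```

>>> send_rows:
  plan:
    - [[0,0,0,0,0,0],[0,0,0,0,0,0],[0,0,0,0,0,0],[0,0,0,0,0,0],[0,0,0,0,0,0],[0,0,0,0,0,0],[0,0,0,0,0,0],[0,0,0,0,0,0]]
  fingers: 0

```text
clock: 24.32
tool_pos: [0.5703, -0.097, 0.0303]
orientation: [-180.0, -0.0, -67.3]
force: [-0.9, -0.2, 2.6]
opening: 0.0449
gripper_force: 30.0
```

To row units: -8 cm / 50 = -0.16, -6.5 cm / 50 = -0.13.

>>> send_rows:
  plan:
    - [[0,0,0,0,0,0],[0,0,0,0,0,0],[0,0,-0.01,0,0,0],[0,0,-0.04,0,0,0],[0,0,-0.08,0,0,0],[0,0,-0.13,0,0,0],[0,0,-0.16,0,0,0],[0,0,-0.16,0,0,0]]

```text
clock: 24.98
tool_pos: [0.5719, -0.097, 0.1135]
orientation: [-179.7, -0.1, -67.3]
force: [1.3, 0.3, -2.1]
opening: 0.0447
gripper_force: 30.0
```

Run:
```python
from h import *
# L centre target tray(+3,+3); L yaw 197: offset grip (5,-22.5)
R=lambda a:np.array([[np.cos(a),-np.sin(a)],[np.sin(a),np.cos(a)]])
t=np.array([.5543,.1169]);L=t+R(np.radians(17))@[.003,.003];g=L+R(np.radians(197))@[.005,-.0225];print(g)
go(*g,.11,17)
```

```text
[0.54493191 0.14070103]
go cm [-22.96  -6.69   0.35] turn -84.28 at [ 0.5719 -0.097   0.1135] -67.28 q [  9.7  17.2 -20.3   0.  -52.2  13. ] t 25.0
```

To row units: -22.5 cm / 50 = -0.45, -20 cm / 50 = -0.4, -46 degrees / 180 = -0.2556.

>>> send_rows:
  plan:
    - [[-0.02,-0.006,0,0,0,-0.0222],[-0.06,-0.018,0,0,0,-0.0556],[-0.12,-0.034,0,0,0,-0.0889],[-0.19,-0.054,0,0,0,-0.1222],[-0.26,-0.074,0,0,0,-0.1556],[-0.33,-0.096,0,0,0,-0.1889],[-0.4,-0.116,0,0,0,-0.2222],[-0.45,-0.13,0,0,0,-0.2556]]

```text
clock: 25.65
tool_pos: [0.5421, 0.1379, 0.109]
orientation: [180.0, 0.1, -21.0]
force: [0.3, -0.2, -2.6]
opening: 0.045
gripper_force: 30.0
```

To row units: -38.2 degrees / 180 = -0.2122.

>>> send_rows:
  plan:
    - [[0,0,0,0,0,-0.0333],[0,0,0,0,0,-0.0667],[0,0,0,0,0,-0.1],[0,0,0,0,0,-0.1333],[0,0,0,0,0,-0.1667],[0,0,0,0,0,-0.2],[0,0,0,0,0,-0.2122],[0,0,0,0,0,-0.2122]]

```text
clock: 26.32
tool_pos: [0.5423, 0.1352, 0.1088]
orientation: [180.0, 0.1, 17.0]
force: [0.9, -0.8, -2.5]
opening: 0.0446
gripper_force: 30.0
```

>>> send_rows:
  plan:
    - [[0,0,0,0,0,0],[0,0,0,0,0,0],[0,0,0,0,0,0]]

```text
clock: 26.57
tool_pos: [0.543, 0.1355, 0.1097]
orientation: [180.0, 0.0, 16.8]
force: [-0.8, 0.3, -2.3]
opening: 0.0447
gripper_force: 30.0
```

Run:
```python
from h import *
import pickle
from plant import ctrl
s=ctrl.snapshot("wrist");pickle.dump(s,open("w11.pkl","wb"));save(s["img"],"w11")
go(.5449,.1407,.0345,17)
t=ctrl.snapshot("scene");pickle.dump(t,open("s11.pkl","wb"))
a=cv2.resize(s["img"],(400,300));b=cv2.resize(t["img"][90:300,180:460],(400,300),interpolation=cv2.INTER_CUBIC)
save(np.hstack([a,b]),"c11")
```

```text
go cm [ 0.33 -0.44  7.53] turn -0.16 at [0.5431 0.1355 0.1098] 16.84 q [ 34.   15.8 -22.8  -0.  -51.3  72.8] t 26.6
```

View pics/c11.png

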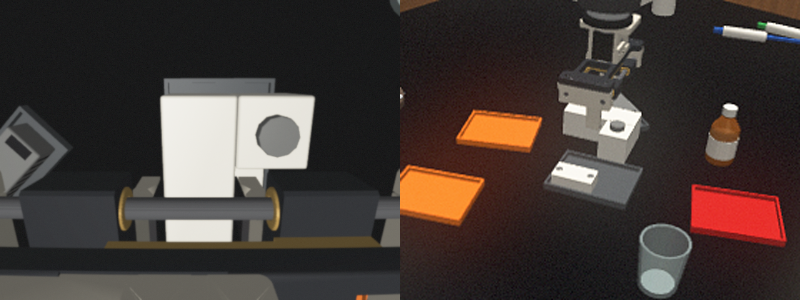

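The L hangs level and square above the tray, with the small cassette in the opposite corner. I'll correct the offset and lower it.

To row units: 4.2 cm / 50 = 0.084, 3.8 cm / 50 = 0.076.

>>> send_rows:
  plan:
    - [[0.006,-0.008,0,0,0,0],[0.006,-0.008,0.02,0,0,0],[0.006,-0.008,0.05,0,0,0],[0.006,-0.008,0.076,0,0,0],[0.006,-0.008,0.084,0,0,0],[0.006,-0.008,0.084,0,0,0],[0.006,-0.008,0.084,0,0,0],[0.006,-0.008,0.084,0,0,0]]

```text
clock: 27.33
tool_pos: [0.5454, 0.1406, 0.0686]
orientation: [-180.0, -0.1, 16.9]
force: [-0.2, 0.0, -2.8]
opening: 0.0445
gripper_force: 30.0
```

```bash
python3 -c "
from h import *
go(.5449,.1407,.0343,17)"
```

```text
go cm [-0.05 -0.02  3.43] turn -0.09 at [0.5454 0.1406 0.0686] 16.91 q [ 34.4  18.9 -25.    0.  -46.1  72.5] t 27.3
```

To row units: 3.4 cm / 50 = 0.068, 2.8 cm / 50 = 0.056.

>>> send_rows:
  plan:
    - [[0,0,0.01,0,0,0],[0,0,0.022,0,0,0],[0,0,0.034,0,0,0],[0,0,0.046,0,0,0],[0,0,0.056,0,0,0],[0,0,0.062,0,0,0],[0,0,0.068,0,0,0],[0,0,0.068,0,0,0]]

```text
clock: 28.0
tool_pos: [0.545, 0.1403, 0.0343]
orientation: [180.0, 0.0, 16.9]
force: [-0.1, 0.7, -2.3]
opening: 0.0445
gripper_force: 30.0
```

>>> send_rows:
  plan:
    - [[0,0,0,0,0,0],[0,0,0,0,0,0],[0,0,0,0,0,0]]

```text
clock: 28.25
tool_pos: [0.545, 0.1403, 0.0343]
orientation: [180.0, -0.0, 16.9]
force: [-1.7, 0.1, 2.7]
opening: 0.0445
gripper_force: 30.0
```

Force at touchdown went from −2.3 to +2.7 N, so the L is on the floor. I'll release, retreat and measure.

>>> send_rows:
  plan:
    - [[0,0,0,0,0,0],[0,0,0,0,0,0],[0,0,0,0,0,0],[0,0,0,0,0,0],[0,0,0,0,0,0]]
  fingers: 0.75

```text
clock: 28.67
tool_pos: [0.545, 0.1404, 0.034]
orientation: [-180.0, -0.0, 16.9]
force: [0.6, 0.0, -0.1]
opening: 0.0654
gripper_force: 0.0
```

To row units: -18 cm / 50 = -0.36, -15 cm / 50 = -0.3.

>>> send_rows:
  plan:
    - [[0,0,-0.02,0,0,0],[0,0,-0.06,0,0,0],[0,0,-0.12,0,0,0],[0,0,-0.18,0,0,0],[0,0,-0.24,0,0,0],[0,0,-0.3,0,0,0],[0,0,-0.36,0,0,0],[0,0,-0.36,0,0,0]]

```text
clock: 29.33
tool_pos: [0.5479, 0.1413, 0.2217]
orientation: [-179.9, -0.6, 17.0]
force: [0.8, -0.2, 1.5]
opening: 0.0654
gripper_force: 0.0
```

>>> send_rows:
  plan:
    - [[0,0,0,0,0,0],[0,0,0,0,0,0],[0,0,0,0,0,0],[0,0,0,0,0,0]]

```text
clock: 29.67
tool_pos: [0.5444, 0.14, 0.213]
orientation: [180.0, 0.1, 16.9]
force: [0.4, -0.6, 0.3]
opening: 0.0654
gripper_force: 0.0
```

Run:
```python
from h import *
import pickle
from plant import ctrl
from scipy.optimize import least_squares as ls
s=ctrl.snapshot("wrist");pickle.dump(s,open("w12.pkl","wb"));save(s["img"],"w12")
i=s["img"].astype(int);mn=i.min(2)
m=((mn>185)&(i.max(2)-mn<25)).astype(np.uint8)
n,l,st,c=cv2.connectedComponentsWithStats(m)
for k in range(1,n):
    if st[k,4]>400:
        cs,_=cv2.findContours((l==k).astype(np.uint8),0,2);a=cv2.approxPolyDP(max(cs,key=len),4,True)[:,0]
        print(st[k].tolist(),a.tolist())
R=np.array([[.9563,-.2924],[.2924,.9563]]);t=np.array([.5543,.1169])
P=lambda q,z:proj(s,np.c_[np.array(q)/1000@R.T+t,[z]*len(q)]).round(0).tolist()
B=-np.array([[-60,-45],[-60,45],[-15,45],[-15,0],[60,0],[60,-45]])+3
print("pred L",P(B,.05));print("pred small",P([[9.5,-7],[-61.5,-7],[-61.5,-47],[9.5,-47]],.028));print("tray",P([[71,56],[-71,56],[-71,-56],[71,-56]],.012))
```

```text
[254, 125, 98, 122, 7546] [[350, 125], [254, 125], [257, 246], [300, 245], [301, 173], [348, 172]]
[309, 178, 39, 66, 2367] [[310, 179], [309, 242], [344, 242], [347, 178]]
pred L [[253.0, 124.0], [352.0, 124.0], [350.0, 173.0], [302.0, 173.0], [301.0, 248.0], [256.0, 248.0]]
pred small [[310.0, 178.0], [309.0, 244.0], [346.0, 244.0], [350.0, 178.0]]
tray [[248.0, 115.0], [251.0, 247.0], [351.0, 247.0], [359.0, 115.0]]
```

All six L corners and the small cassette's corners lie within about 3 pixels (about 2 mm) of where a flat fit would put them, and the touchdown height matched. I'm handing in the job.

```bash
python3 -c "
from plant import ctrl
print(ctrl.close_job())"
```

```text
the job is handed in; nothing more can be done
None
```

The job is handed in at about 30 s of the 120 s allowed, though no verdict came back: by my camera and height checks, the pot is upright in the mixer cup, the cuvette box is flat in the dock, and both cassettes lie flat together in the tray.

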